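# Sort the mincer's clamp bolts by thread hand

### The job

The quick-thread clamp bolts of the mincer got mixed up: taking those that are there in the order red, yellow, green, blue, white, try each in the brass test nut, turning it gently whichever way makes it go in until its flange is nearly down on the nut, and take it out again. Put the bolts that go in clockwise (right-hand) into the white-lined compartment of the caddy and those that go in anticlockwise (left-hand) into the black-lined one. When all are sorted, push the caddy's gate fully shut so that it clicks home on its catch, and leave the other kitchen things where they are.

Things in the scene. Friction and masses are not known exactly. Their poses are not given: they have to be found in the camera images.
- red_bolt_mid (a point): Red-headed bolt standing on its flat tip; may be absent. Point on its axis half-way up, 33 mm above the tip. z axis up, tip to head; x, y square to the head's flats. All bolts alike but for colour and thread hand: 66 mm tall, 0.14 kg, weight in the tip; head 20 x 20 mm square, 40 to 66 mm above the tip, gripped across the flats; below it a flange of 44 mm diameter, 37 to 40 mm above the tip.
- yellow_bolt_mid (a point): Yellow-headed bolt, point as for red; may be absent. All bolts below the flange: plain chamfered pilot, 26 mm diameter, lowest 10 mm; above it a coarse four-start thread, 35 mm outside, ribs at 45 degrees, advancing 14 mm per radian. Right-hand: goes in clockwise seen from above; left-hand: anticlockwise. It repeats every quarter turn; its ribs start below the head's corners.
- green_bolt_mid (a point): Green-headed bolt, same shape, point as for red; may be absent. Its thread hand has to be found by trial, as for all.
- blue_bolt_mid (a point): Blue-headed bolt, same shape, point as for red; may be absent. Its thread hand has to be found by trial, as for all.
- white_bolt_mid (a point): White-headed bolt, same shape, point as for red; may be absent. Its thread hand has to be found by trial, as for all.
- nut_top (a point): Fixed brass hexagonal test nut, 60 mm across flats, on a grey foot 76 x 76 mm. Point: centre of the bore at the nut's upper face, 50 mm above the worktop; z up. The 39 mm bore has four smooth 6 mm round pins pointing inward along +x, -x, +y, -y to 14.5 mm from the centre, 7 mm below the upper face; they run in the thread grooves, so it takes bolts of either hand.
- nut_pins (a point): Bore centre at pin height, 43 mm above the worktop, axes as nut_top. A bolt with head flats parallel to these x, y axes drops in (1.5 mm play) until its tip is about 21 mm below the nut's upper face; then it must turn, clockwise or anticlockwise by its hand, 14 mm per rad, +-0.1 rad play; about 1.1 rad seats the flange. The wrong way it jams within 2 mm. Turn back, then lift out.
- white_liner_mid (a point): Centre of the top of the white floor liner of a caddy compartment (for right-hand bolts), 9 mm above the worktop. Compartment 121 mm (x) by 105 mm (y) inside, walls to 60 mm above the worktop; axes as the caddy's, x away from the gate. The two compartments are side by side with a 6 mm wall between; which is white varies.
- black_liner_mid (a point): The same for the black liner (compartment for left-hand bolts).
- gate_hinge (a point): Point on the gate's upright hinge axis, 30 mm above the worktop, at the front left corner of the caddy, a fixed open-topped box 130 mm deep (x), 228 mm wide (y). Caddy axes: x from its front to its back, y left, z up. The shut gate reaches 225 mm from here along -y: a board 10 mm thick centred on this line, 4 to 58 mm above the worktop; a small knob stands out 10 mm at 190 mm from the hinge.
- gate (a joint): Gate opening, rad: 0 fully shut, growing as the free end swings towards the robot. At q the gate points from the hinge along (-sin q, -cos q) in caddy x, y; its outer face looks along (-cos q, sin q). It stays where it is left. A sprung ball catch acts in the last 0.05 rad: a few newtons push it past the ball, then it is held shut.
- timer: Red and white kitchen timer, 66 mm wide, 56 mm high, origin under its centre; a bystander.
- soup_tin: Red tin, 57 mm diameter, 72 mm high, origin under its centre; a bystander.
- honey_jar: Glass jar with a black lid, 57 mm wide, 85 mm high, origin under its centre; a bystander. Near it begins the wall cabinet over the right rear of the worktop: front at about x = 0.6, underside 0.46 m above the worktop, from about y = -0.05 to the right end.
- cream_mug: Cream mug, 63 x 88 mm, 50 mm high, origin under its middle; a bystander.
- pepper_mill: Wooden pepper mill, 58 mm diameter, 130 mm high, origin under its centre; a bystander.
There are look-alikes about, which are no part of the job. What is shaped like the part that bears blue_bolt_mid but orange or turquoise is not meant.

How it is judged:
By the outcome, as a careful person would: the job done as asked, in the order asked, and still so for the second after the job is handed in, with the robot touching nothing.
Of red_bolt, yellow_bolt, green_bolt, blue_bolt, white_bolt only 3 to 5 are there at a start; the rules pass over those that are not, and their reading is None.
At some moment in a run one of red_bolt, yellow_bolt, green_bolt, blue_bolt, white_bolt may be knocked a few centimetres aside while the robot is not near it.
It also fails if it takes over 210 s, if anything falls off the work surface, if the arm or the gripper's body presses on something with over 40 N, if the wrist force passes 120 N, or if a joint passes its speed limit or range.

### The arm

A 6-joint arm with a two-finger parallel gripper is mounted at the origin on a cart in front of the work surface, level with it; the furniture and walls round the work are solid. World frame = base frame: x ahead of the robot, y to its left, z up, the work surface at z = 0. Lengths are in m, angles in degrees, forces in N, time in s.
With the tool pointing down it reaches from about 0.35 to 0.875 m from the base axis. Payload 4.2 kg.
Tool frame: the origin (TCP) lies midway between the tips of the shut fingers; the grasp point (between the pads) lies 19 mm behind it; z points along the fingers, y is the line along which they close (so a half turn about z gives the same grasp; the last joint's range is limited). The gripper opens to 87 mm and grips with 3 to 60 N. Pads are 19 mm wide; open, the fingers measure 117 mm over their backs; the gripper's body (75 mm by 190 mm) begins 51 mm behind the grasp point.
Start: joints at [78.644, 22.042, 0.453, 0, -68.411, -14.817], TCP at [0.276, 0.561, 0.223] pointing down, gripper open.
Joint ranges: [-179.83, 179.83], [-69.29, 118.12], [-61.27, 80.66], [-181.25, 117.63], [-171.15, -9.14], [-177.46, 177.46]. Speed limits (degrees/s): [159.86, 159.86, 180, 180, 180, 180].

### API

Orientations are given as [roll, pitch, yaw] about the fixed x, y, z axes, in that order (R = Rz(yaw) Ry(pitch) Rx(roll)).
In Python, from workcell import env gives the robot as it stands. The module is installed in compiled form; this text tells all that it offers. Calls block until the motion is done:
- env.goto(position, orientation): joint-space move of the TCP to a pose.
- env.move_straight(position, rotation=None, rate=0.15, force_limit=None): straight line of the TCP; rotation=None keeps the orientation; rate is the mean speed in m/s. With force_limit (N) it stops when the force on the tool has changed by that much, and returns True; else False.
- env.set_joints(angles): joint-space move.
- env.gripper_to(opening, grasp_force=None): opening from 0.0 (shut) to 1.0 (fully open); grasp_force is the grip in N (None keeps the last); returns when the fingers have stopped.
- env.dwell(seconds).
- env.inverse_kinematics(position, orientation): joint angles nearest the present ones, or None.
- env.read_state(): the state.
- env.grab_frame(name): name is "scene" or "top" or "wrist"; returns a dict with "image" (420x560x3 uint8, blue, green, red), "fx", "fy", "cx", "cy" (pixels), "position" and "orientation" of the camera in the world. Camera axes: x right, y up, looking along -z (the intrinsics and any distortion apply to the point x, -y, -z); pixel columns grow to the right and rows downward; lengths in m; the calibration is good to about 2 mm. A picture is of the moment at which its call begins. There is no depth.
A pose or a line that the arm cannot do raises env.Unreachable and nothing moves.
- env.close_job(): hands the job in; it is judged then, once.
Trained networks look in a picture, given as the dict that the camera call returned (one of the last four; its "shot" number tells which), for a name from the list of things; names that differ only in an ending like _2 or _b are one class to them, and where a whole thing is asked for, a point or a joint stands for the part that bears it (a point fixed in the world has none). Each returns a list of dicts, best first, with "score" (0 to 1); they miss things now and then, are a little off and sometimes report something else, mostly with a low value. They report only what shows in the picture. A call takes as long as a camera call. They do not tell look-alikes from the thing itself.
- env.search_frame(picture, thing): "xyz" ([x, y, z] in m, in world coordinates, good to about 4 mm: the middle of the surface that is visible of it).
- env.trace(picture, thing): "mask" (420x560 bool, what is visible of it).
The state is a dict: "clock": time; "joint_positions": joint angles; "qvel": joint speeds; "joint_torque": joint torques, N m; "position": TCP position; "tool_rot": TCP orientation; "force": force on the tool from outside, world axes, zero at the start; "wrist_torque": the same for the moment, N m; "opening": opening from 0.0 (shut) to 1.0 (fully open); "finger_force": force on a finger pad.
Only numpy, scipy, OpenCV 4.12 (cv2) and the standard library are available. Lean on these libraries where they do the work, as an engineer would, in place of code of your own. Each camera call takes 0.05 s, during which the arm holds its last target. There are 200 camera calls.

## Working session

There is one attempt and no reset: what is moved stays moved. The work goes in short steps, each a Python script; the robot and the scene stay as the last script left them, time stands still between calls to the robot, and variables do not carry over. Pictures are saved under pics/ and viewed, at most 14 in all, crops included, and the job is handed in when it is done.

```bash
mkdir -p pics; ls; python3 - <<'E'
from workcell import env
import cv2,numpy as np
for n in ["top","scene"]:
    p=env.grab_frame(n); cv2.imwrite(f"pics/{n}0.png",p["image"])
    print(n,p["fx"],p["fy"],p["cx"],p["cy"],p["position"],p["orientation"],[k for k in p])
    for t in ["red_bolt_mid","nut_top","nut_pins","white_liner_mid","black_liner_mid","gate_hinge","gate"]+(["timer","soup_tin","honey_jar","cream_mug","pepper_mill"] if n=="top" else []):
        try: print(t,[(np.round(d["xyz"],3).tolist(),round(d["score"],2)) for d in env.search_frame(p,t)])
        except Exception as e: print(t,repr(e))
print(env.read_state())
E
```

```text
pics
top 384.84173352175713 384.84173352175713 280.11887482316916 211.4414355701948 [0.47650171 0.05195474 1.08914909] [  5.13864615   0.54693211 -91.0398022 ] ['image', 'fx', 'fy', 'cx', 'cy', 'position', 'orientation', 'shot']
red_bolt_mid [([0.415, -0.28, 0.041], 0.54)]
nut_top []
nut_pins [([0.522, 0.039, 0.006], 0.73)]
white_liner_mid [([0.603, 0.192, 0.011], 0.95)]
black_liner_mid [([0.591, 0.31, 0.008], 0.69)]
gate_hinge [([0.569, 0.253, 0.041], 0.87), ([0.599, 0.194, 0.008], 0.26)]
gate [([0.45, 0.258, 0.054], 0.75)]
timer [([0.634, 0.038, 0.043], 0.97), ([0.572, 0.252, 0.046], 0.46)]
soup_tin [([0.634, 0.038, 0.041], 0.68), ([0.731, 0.014, 0.074], 0.58)]
honey_jar [([0.644, -0.083, 0.087], 0.61)]
cream_mug [([0.684, -0.249, 0.023], 0.63)]
pepper_mill [([0.785, 0.064, 0.109], 0.78)]
scene 493.18992245842645 493.18992245842645 276.44159739767593 211.597103944669 [-0.24170973 -0.5146664   0.86214896] [ 50.49312801  -0.47881613 -55.20105082] ['image', 'fx', 'fy', 'cx', 'cy', 'position', 'orientation', 'shot']
red_bolt_mid [([0.406, -0.292, 0.042], 0.79), ([0.715, 0.006, 0.055], 
[... 315 characters left out ...]
], 0.25)]
{'clock': 1.05, 'joint_positions': array([ 7.86426993e+01,  2.20409577e+01,  4.51719030e-01, -1.93590649e-04,
       -6.84118839e+01, -1.48165782e+01]), 'qvel': array([-0.07709912,  0.05341387,  0.09745439,  0.04664966, -0.01882263,
        0.05774322]), 'joint_torque': array([-3.21548168e-05, -3.90479243e+01,  1.87629783e+01,  4.22471881e+00,
        1.55545108e-02, -9.19241046e-06]), 'position': array([0.27565151, 0.56089243, 0.22255098]), 'tool_rot': array([ 1.79998869e+02, -1.13036976e-04, -2.61739501e+01]), 'force': array([ 0.01658344, -0.44012039, -0.16164534]), 'wrist_torque': array([ 0.02199536, -0.00204319, -0.00970495]), 'finger_force': 0.0, 'opening': 1.0015527711610164}
```

View pics/top0.png

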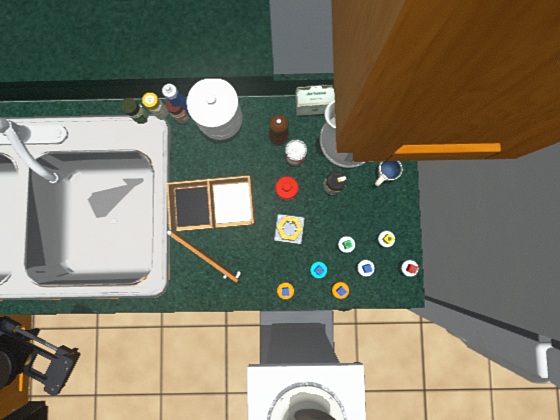

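View pics/scene0.png

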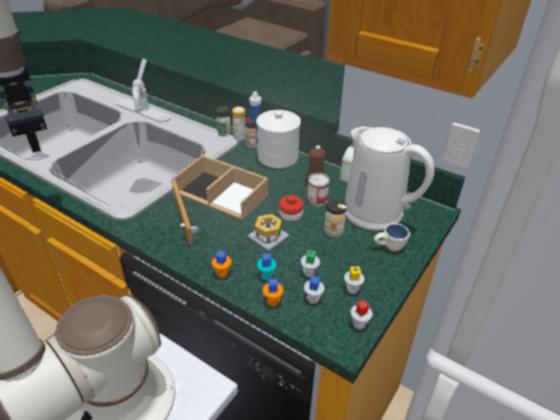

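The top view shows the bolts with white flanges: green (347,244), yellow (387,239), blue (367,268) and red (410,268). There is no white-headed bolt. The blue-headed ones with turquoise (319,270) and orange (285,291), (340,290) bodies are look-alikes. The nut is at (290,229), the caddy spans (168–253,177–232), and the gate runs from its hinge at (168,233) to (237,280).

Next I'll look closer with the wrist camera.

```bash
cat > h.py <<'E'
from workcell import env
import cv2,numpy as np
from scipy.spatial.transform import Rotation as Ro
def ray(p,u,v):
    R=Ro.from_euler('xyz',p["orientation"],degrees=True).as_matrix()
    return R@np.array([(u-p["cx"])/p["fx"],-(v-p["cy"])/p["fy"],-1.])
def px2w(p,u,v,z):
    d=ray(p,u,v);o=np.array(p["position"]);return (o+d*(z-o[2])/d[2])[:2]
def w2px(p,X):
    R=Ro.from_euler('xyz',p["orientation"],degrees=True).as_matrix()
    c=R.T@(np.array(X)-np.array(p["position"]));return p["cx"]+p["fx"]*c[0]/-c[2],p["cy"]-p["fy"]*c[1]/-c[2]
E
python3 - <<'E'
from h import *
p=env.grab_frame("top")
for n,u,v in [("green",347,244),("yellow",387,239),("blue",367,268),("red",410,268),("turq",319,270),("or1",285,291),("or2",340,290)]: print(n,px2w(p,u,v,.066).round(3))
for n,u,v,z in [("nut",290,229,.05),("hinge",168,233,.058),("gateend",237,280,.058),("c1",167,182,.06),("c2",251,177,.06),("c3",254,228,.06),("c4",172,235,.06)]: print(n,px2w(p,u,v,z).round(3))
b=[]
for i,(x,y) in enumerate([(.42,-.13),(.47,.06)]):
    env.goto([x,y,.33],[180,0,0]); w=env.grab_frame("wrist"); b.append(w["image"]); print(env.read_state()["position"].round(3),np.round(w["position"],3),np.round(w["orientation"],1),w["fx"],env.read_state()["clock"])
cv2.imwrite("pics/w0.png",b[0]); cv2.imwrite("pics/w1.png",b[1])
c=p["image"][220:310,260:430]; cv2.imwrite("pics/crop.png",cv2.resize(c,None,fx=4.4,fy=4.4,interpolation=cv2.INTER_CUBIC))
E
```

```text
green [ 0.479 -0.115]
yellow [ 0.49  -0.221]
blue [ 0.415 -0.166]
red [ 0.413 -0.278]
turq [ 0.412 -0.039]
or1 [0.359 0.051]
or2 [ 0.359 -0.093]
nut [0.522 0.034]
hinge [0.517 0.362]
gateend [0.389 0.178]
c1 [0.655 0.365]
c2 [0.664 0.137]
c3 [0.526 0.131]
c4 [0.511 0.351]
[ 0.42 -0.13  0.33] [ 0.503 -0.13   0.492] [-17.5   0.  -89.9] 329.39947624695805 3.6833
[0.47  0.059 0.33 ] [0.552 0.06  0.492] [-17.5  -0.  -89.9] 329.39947624695805 4.5417
```

View pics/w0.png

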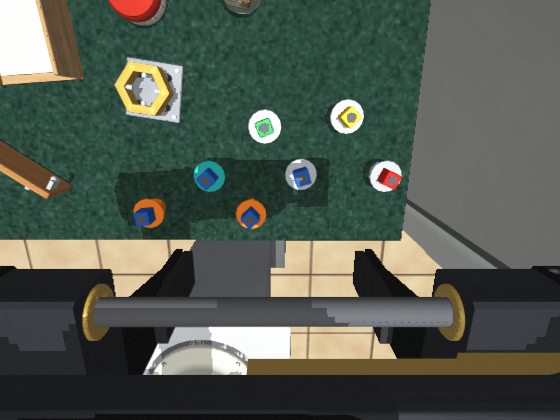

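View pics/w1.png

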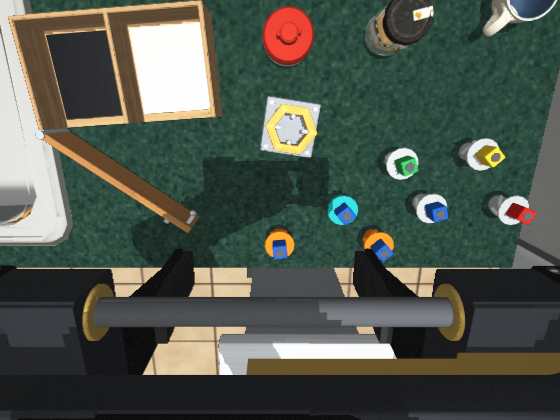

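View pics/crop.png

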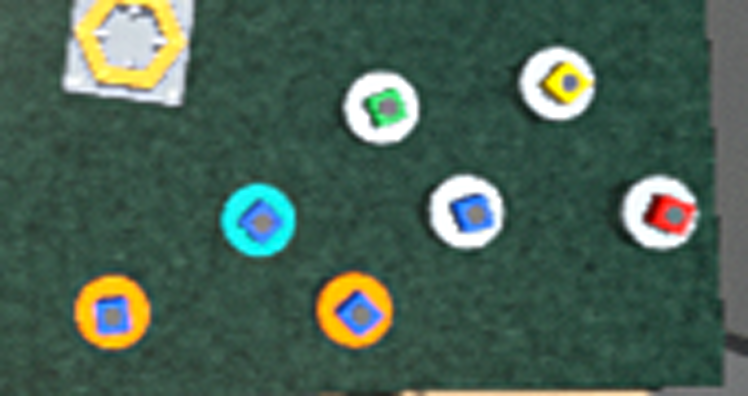

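There are four blue heads: white flange (367,268), turquoise (319,270), and orange (285,291) and (340,290). Only the white-flanged one matches the real bolts, and the crop confirms that. White is absent, so the order is red, yellow, green, blue.

Next are close wrist views with model fitting.

```bash
cat >> h.py <<'E'
from scipy.optimize import minimize
HUE={"red":[(0,8),(172,180)],"yellow":[(22,34)],"green":[(45,85)],"blue":[(100,128)]}
def cmask(im,c,smin=130,vmin=60):
    h=cv2.cvtColor(im,cv2.COLOR_BGR2HSV);m=np.zeros(im.shape[:2],np.uint8)
    for a,b in HUE[c]: m|=cv2.inRange(h,(a,smin,vmin),(b,255,255))
    return m
def prism(pts,z0,z1): # convex footprint -> 3d corners
    return [np.r_[q,z] for q in pts for z in (z0,z1)]
def poly(n,r,x,y,yaw,off=0):
    a=yaw+off+np.arange(n)*2*np.pi/n; return np.c_[x+r*np.cos(a),y+r*np.sin(a)]
def render(p,X,shape):
    P=np.array([w2px(p,q) for q in X],np.float32); H=cv2.convexHull(P)
    m=np.zeros(shape,np.uint8); cv2.fillConvexPoly(m,np.round(H*16).astype(np.int32),255,cv2.LINE_AA,4); return m
def fit(p,mask,x0,y0,model,period,n=9):
    M=mask.astype(float)/255
    def cost(v):
        r=render(p,model(*v),mask.shape).astype(float)/255
        return 1-np.minimum(r,M).sum()/np.maximum(r,M).sum()
    best=None
    for k in range(n):
        y=k*period/n
        s=minimize(cost,[x0,y0,y],method="Nelder-Mead",options=dict(initial_simplex=[[x0,y0,y],[x0+.004,y0,y],[x0,y0+.004,y],[x0,y0,y+.1]],xatol=1e-4,fatol=1e-5,maxiter=150))
        if best is None or s.fun<best.fun: best=s
    return best.x,best.fun
def bolt_model(x,y,a,b=0.): return prism(poly(4,.02/2**.5,x,y,a,np.pi/4),.040+b,.066+b)
def findbolt(p,c,near,rad=.05,b=0.):
    m=cmask(p["image"],c); u,v=w2px(p,[*near,.055+b]); R=np.zeros_like(m); cv2.circle(R,(int(u),int(v)),int(rad*p["fx"]/.3),255,-1); m&=R
    n,l,s,_=cv2.connectedComponentsWithStats(m)
    if n<2: return None
    k=1+np.argmax(s[1:,4]); m=np.uint8(l==k)*255
    cs,_=cv2.findContours(m,cv2.RETR_EXTERNAL,cv2.CHAIN_APPROX_NONE); cv2.drawContours(m,cs,-1,255,-1)
    yy,xx=np.nonzero(m); w=px2w(p,xx.mean(),yy.mean(),.055+b)
    return fit(p,m,*w,lambda x,y,a:bolt_model(x,y,a,b),np.pi/2),s[k,4]
def view(x,y,z=.2): env.goto([x-.07,y,z],[180,0,0]); return env.grab_frame("wrist")
E
python3 - <<'E'
from h import *
N=view(.522,.034); cv2.imwrite("pics/nut.png",N["image"])
h=cv2.cvtColor(N["image"],cv2.COLOR_BGR2HSV); u,v=map(int,w2px(N,[.522,.034,.05])); print("px",u,v)
y=cv2.inRange(h,(18,110,90),(36,255,255)); y[:, :max(0,u-90)]=0; y[:,u+90:]=0;y[:max(0,v-90)]=0;y[v+90:]=0
n,l,s,_=cv2.connectedComponentsWithStats(y);y=np.uint8(l==1+np.argmax(s[1:,4]))*255
cs,_=cv2.findContours(y,cv2.RETR_EXTERNAL,cv2.CHAIN_APPROX_NONE);cv2.drawContours(y,cs,-1,255,-1)
for zb in (.03,.012): 
    print("nut",zb,fit(N,y,.522,.034,lambda x,yy,a:prism(poly(6,.06/3**.5,x,yy,a),zb,.05),np.pi/3))
for c,x,yv in [("green",.479,-.115),("red",.413,-.278)]:
    W=view(x,yv); print(c,findbolt(W,c,(x,yv))); cv2.imwrite(f"pics/{c}1.png",W["image"])
E
```

```text
px 272 124
nut 0.03 (array([0.52560835, 0.03661297, 0.37033009]), np.float64(0.06158506400131991))
nut 0.012 (array([0.52560835, 0.03661297, 0.37033009]), np.float64(0.06158506400131991))
green ((array([ 0.47927761, -0.11721287,  0.44971752]), np.float64(0.21813229118813615)), np.int32(238))
red ((array([ 0.41237385, -0.28537176, -0.42771013]), np.float64(0.185306153816596)), np.int32(345))
```

View pics/nut.png

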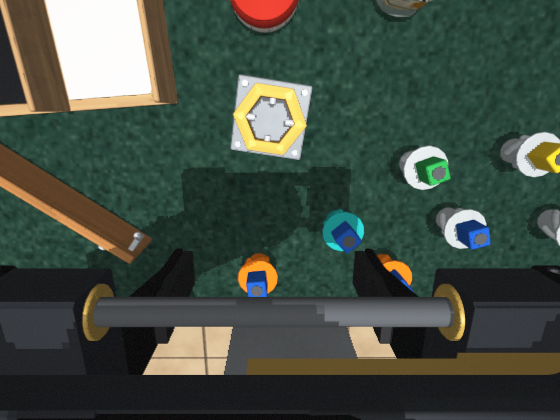

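View pics/red1.png

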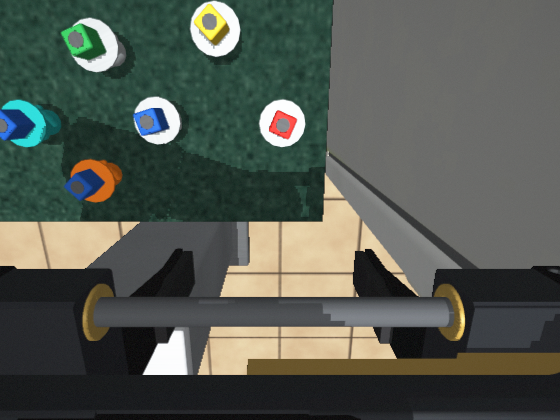

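The nut is at (270,118), with its foot rotated about 9° and its pins aligned with the foot. The red bolt is at (283,125), with a grey dot on top of its head. I'll look from lower down with looser masks.

```bash
python3 - <<'E'
from h import *
def nutfit(N):
    h=cv2.cvtColor(N["image"],cv2.COLOR_BGR2HSV); u,v=map(int,w2px(N,[.5256,.0366,.05]))
    win=np.zeros(h.shape[:2],np.uint8); cv2.circle(win,(u,v),75,255,-1)
    y=cv2.inRange(h,(15,90,80),(38,255,255))&win
    n,l,s,_=cv2.connectedComponentsWithStats(y);y=np.uint8(l==1+np.argmax(s[1:,4]))*255
    cs,_=cv2.findContours(y,cv2.RETR_EXTERNAL,cv2.CHAIN_APPROX_NONE);cv2.drawContours(y,cs,-1,255,-1)
    print("nut",fit(N,y,.5256,.0366,lambda x,yy,a:prism(poly(6,.06/3**.5,x,yy,a),.03,.05),np.pi/3))
    g=cv2.inRange(h,(0,0,110),(180,50,255))&win
    R=np.zeros_like(g); n,l,s,_=cv2.connectedComponentsWithStats(g|y); g=np.uint8(l==1+np.argmax(s[1:,4]))*255
    print("foot",fit(N,g,.5256,.0366,lambda x,yy,a:prism(poly(4,.038*2**.5,x,yy,a,np.pi/4),0,.012)+prism(poly(6,.06/3**.5,x,yy,a,np.pi/6),.03,.05),np.pi/2))
N=view(.5256,.0366,.14); nutfit(N)
W=view(.413,-.283,.13); im=W["image"].copy()
import h as H
for smin in (130,90,60):
    m=cmask(W["image"],"red",smin); H.cmask=lambda im,c,m=m:m
    print(smin,findbolt(W,"red",(.413,-.283)))
u,v=map(int,w2px(W,[.413,-.283,.066])); u0,v0=max(u-50,0),max(v-50,0)
a=cv2.resize(im[v0:v0+100,u0:u0+100],(390,390),interpolation=cv2.INTER_NEAREST)
u,v=map(int,w2px(N,[.5256,.0366,.05])); u0,v0=max(u-65,0),max(v-65,0)
b=cv2.resize(N["image"][v0:v0+130,u0:u0+130],(390,390),interpolation=cv2.INTER_NEAREST)
cv2.imwrite("pics/two.png",np.hstack([a,b])); print(env.read_state()["clock"])
E
```

```text
nut (array([0.52540728, 0.03628559, 0.37063156]), np.float64(0.0460806091245457))
foot (array([ 0.52477767,  0.0366874 , -0.15248664]), np.float64(0.10649861062069188))
130 ((array([ 0.4127027 , -0.28593512,  1.08927781]), np.float64(0.16060245429892495)), np.int32(581))
90 ((array([ 0.41258337, -0.28592452,  1.08772119]), np.float64(0.1371068643080149)), np.int32(621))
60 ((array([ 0.41257384, -0.28575476,  1.08820889]), np.float64(0.12222538140659889)), np.int32(655))
9.3583
```

View pics/two.png

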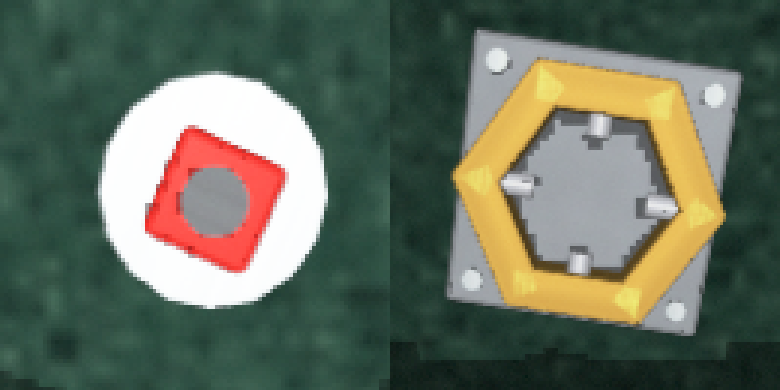

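Both fits hold up against the picture: the red bolt's yaw is -27.6° and the nut's yaw is -8.8°. Next I'll check the joint-6 margins, then grasp red and lower it into the nut.

```bash
cat >> h.py <<'E'
NUT=np.array([.5254,.0363]); NY=-8.8; ZG=.0445
def wrap(a): return (a+180)%360-180
def look(c,near,z=.13):
    W=view(*near,z); (v,e),n=findbolt(W,c,near,.06); return v,e,n
def grasp(c,near):
    v,e,n=look(c,near)
    if abs(v[0]-near[0])+abs(v[1]-near[1])>.015: v,e,n=look(c,v[:2])
    a=np.degrees(v[2]); print(c,v[:2].round(4),round(a,1),round(e,3),n)
    # yaw family: nut yaw NY+K, tool = head flat yaw nearest to NY+KB mod 90
    t=NY+KB; k=round((t-a)/90); y=a+90*k
    env.gripper_to(.6); env.goto([*v[:2],.13],[180,0,y]); env.move_straight([*v[:2],ZG],rate=.12)
    env.gripper_to(0,40); s=env.read_state(); print("open",s["opening"],"ff",s["finger_force"],s["position"].round(4))
    if s["opening"]<.1: raise SystemExit("missed")
    env.move_straight([*v[:2],.15],rate=.2); return v,y
KB=0
E
python3 - <<'E'
from h import *
for yw in range(-180,180,30):
    j=env.inverse_kinematics([*NUT,.1],[180,0,NY+yw]); print(yw,None if j is None else (round(j[0],1),round(j[3],1),round(j[5],1)))
E
```

```text
-180 (np.float64(21.6), np.float64(-0.0), np.float64(-120.4))
-150 (np.float64(21.6), np.float64(-0.0), np.float64(-90.4))
-120 (np.float64(21.6), np.float64(0.0), np.float64(-60.4))
-90 (np.float64(21.6), np.float64(0.0), np.float64(-30.4))
-60 (np.float64(21.6), np.float64(0.0), np.float64(-0.4))
-30 (np.float64(21.6), np.float64(0.0), np.float64(29.6))
0 (np.float64(21.6), np.float64(0.0), np.float64(59.6))
30 (np.float64(21.6), np.float64(0.0), np.float64(89.6))
60 (np.float64(21.6), np.float64(0.0), np.float64(119.6))
90 (np.float64(21.6), np.float64(0.0), np.float64(149.6))
120 None
150 (np.float64(21.6), np.float64(-0.0), np.float64(-150.4))
```

```bash
sed -i 's/^KB=0/KB=-90/' h.py; python3 - <<'E'
from h import *
v,y=grasp("red",(.4126,-.2858))
env.goto([*NUT,.15],[180,0,NY+KB])
f0=env.read_state(); print("f0",f0["force"].round(2))
env.move_straight([*NUT,ZG+.056],rate=.15)
hit=env.move_straight([*NUT,ZG+.0285],rate=.02,force_limit=5)
s=env.read_state(); print(hit,"tip",s["position"][2]-ZG,s["position"].round(4),s["force"].round(2),s["wrist_torque"].round(3),s["tool_rot"].round(1),s["opening"],s["clock"])
E
```

```text
red [ 0.4125 -0.2859] 61.1 0.159 593
open 0.2320517563211845 ff 40.022810577966084 [ 0.4126 -0.286   0.0447]
f0 [ 0.57  0.61 -1.46]
False tip 0.028654185493387205 [0.5255 0.0363 0.0732] [-0.37 -0.12 -2.39] [ 0.108 -0.134 -0.002] [-180.     0.   -98.8] 0.23589339375794763 17.8667
```

It dropped in cleanly. Now the trial turn.

```bash
cat >> h.py <<'E'
def st(tag):
    s=env.read_state(); print(tag,"tip %.4f"%(s["position"][2]-ZG),"yaw %.1f"%wrap(s["tool_rot"][2]-NY-KB),s["force"].round(1),s["wrist_torque"].round(2),"op %.3f"%s["opening"],"t %.1f"%s["clock"]); return s
def turn(th,tip,fl=None,rate=.008): # th deg relative to nut-aligned, + = anticlockwise
    return env.move_straight([*NUT,ZG+tip],[180,0,NY+KB+th],rate=rate,force_limit=fl)
E
python3 - <<'E'
from h import *
print(turn(-18,.0285-.0044,6)); st("cw")
E
```

```text
False
cw tip 0.0242 yaw -18.0 [ 0.9 -0.4 -1.4] [ 0.18 -0.18  0.06] op 0.230 t 18.6
```

```bash
python3 - <<'E'
from h import *
print(turn(-58.1,.0143,10)); st("in")
W=env.grab_frame("scene"); u,v=map(int,w2px(W,[*NUT,.08])); cv2.imwrite("pics/in.png",cv2.resize(W["image"][v-60:v+60,u-70:u+70],None,fx=4,fy=4))
print(turn(0,.0285,12,.015)); st("out")
env.move_straight([*NUT,ZG+.06],rate=.1); st("up")
E
```

```text
False
in tip 0.0144 yaw -58.1 [ 0.2 -0.5 -1.6] [ 0.09 -0.17 -0.  ] op 0.232 t 19.9
False
out tip 0.0285 yaw -0.0 [ 0.   0.9 -1. ] [ 0.14 -0.17  0.  ] op 0.232 t 21.2
up tip 0.0599 yaw -0.0 [-0.  -0.6 -0.9] [ 0.02 -0.05 -0.01] op 0.228 t 21.6
```

View pics/in.png

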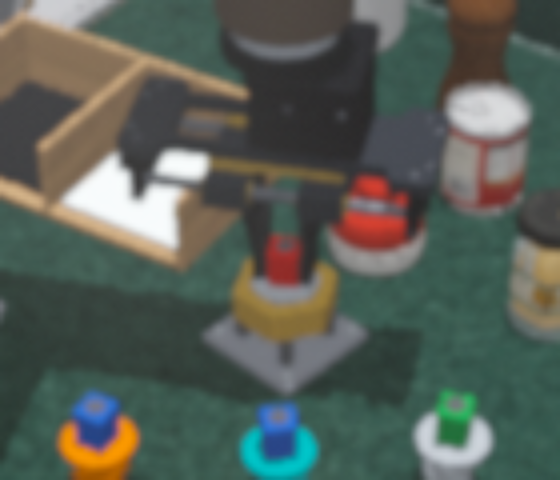

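Red is right-hand: its flange sits just above the nut in the crop at (285,290). Next I'll locate the caddy.

```bash
python3 - <<'E'
from h import *
import pickle
env.goto([.50,.25,.30],[180,0,0]); W=env.grab_frame("wrist"); cv2.imwrite("pics/cad.png",W["image"]); pickle.dump(W,open("cad.pkl","wb")); st("")
for t in ["white_liner_mid","black_liner_mid","gate_hinge","gate"]: print(t,[(np.round(d["xyz"],3).tolist(),round(d["score"],2)) for d in env.search_frame(W,t)])
E
```

```text
tip 0.2540 yaw 98.7 [ 1.2  0.6 -1.9] [-0.06  0.    0.03] op 0.234 t 22.9
white_liner_mid [([0.606, 0.198, 0.007], 0.94)]
black_liner_mid [([0.598, 0.308, 0.01], 0.88)]
gate_hinge [([0.595, 0.257, 0.041], 0.93)]
gate [([0.464, 0.283, 0.042], 0.92), ([0.645, -0.068, 0.031], 0.21)]
```

View pics/cad.png

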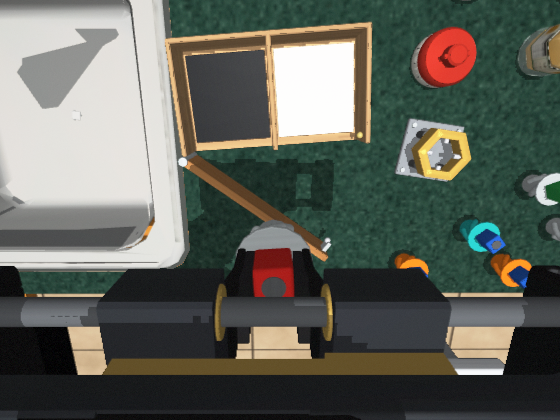

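The caddy rim corners are at (167,40), (370,24), (369,141) and (186,157). The hinge cap is at (183,161), and the gate's free end with its knob is at (327,250). The white compartment is on the right.

```bash
python3 - <<'E'
from h import *
import pickle
W=pickle.load(open("cad.pkl","rb"))
for n,u,v,z in [("BL",167,40,.06),("BR",371,23,.06),("FR",369,141,.06),("FL",186,157,.06),("hinge",183,161,.06),("gend",325,258,.058),("gend_in",330,247,.058),("gate mid top",258,207,.058)]: print(n,px2w(W,u,v,z).round(4))
h=cv2.cvtColor(W["image"],cv2.COLOR_BGR2HSV)
wood=cv2.inRange(h,(8,70,60),(25,255,255)); wood[:,400:]=0; wood[170:]=0
cs,_=cv2.findContours(wood|cv2.inRange(h,(0,0,200),(180,40,255))*(np.arange(560)>265).astype(np.uint8)[None]*0+wood,cv2.RETR_EXTERNAL,cv2.CHAIN_APPROX_NONE)
m=np.zeros_like(wood); cv2.drawContours(m,[cv2.convexHull(max(cs,key=cv2.contourArea))],-1,255,-1)
def box(x,y,a):
    c,s=np.cos(a),np.sin(a); R=np.array([[c,-s],[s,c]])
    return prism(np.array([[-.065,-.114],[.065,-.114],[.065,.114],[-.065,.114]])@R.T+[x,y],0.,.06)
def fitb():
    M=m/255.
    def cost(v):
        r=render(W,box(*v),m.shape)/255.; return 1-np.minimum(r,M).sum()/np.maximum(r,M).sum()
    return minimize(cost,[.59,.25,-.07],method="Nelder-Mead",options=dict(initial_simplex=[[.59,.25,-.07],[.6,.25,-.07],[.59,.26,-.07],[.59,.25,.07]]))
r=fitb(); print(r.x,r.fun)
w=cv2.inRange(h,(0,0,200),(180,40,255));w[:,:265]=0;w[:,365:]=0;w[150:]=0
yy,xx=np.nonzero(w); print("white visible centre",px2w(W,xx.mean(),yy.mean(),.009),len(xx))
E
```

```text
BL [0.6524 0.3651]
BR [0.6689 0.1433]
FR [0.5437 0.1345]
FL [0.5248 0.3546]
hinge [0.52   0.3586]
gend [0.3893 0.1795]
gend_in [0.4054 0.1737]
gate mid top [0.4609 0.2684]
[0.59798325 0.25119912 0.07151726] 0.01698455496302198
white visible centre [0.60464196 0.19564601] 6905
```

```bash
cat >> h.py <<'E'
CY=.0715; LIN={"R":np.array([.603,.1955]),"L":np.array([.5951,.3062])}
SLOT=[(.026,.024),(-.026,-.024),(.026,-.024),(-.026,.024)]
def slot(hand,i):
    c,s=np.cos(CY),np.sin(CY); return LIN[hand]+np.array([[c,-s],[s,c]])@np.array(SLOT[i])
def place(hand,i):
    q=slot(hand,i); y=np.degrees(CY)-90
    env.goto([*q,.17],[180,0,y]); env.move_straight([*q,.009+ZG+.006],rate=.15)
    h=env.move_straight([*q,.009+ZG+.0005],rate=.03,force_limit=6); st("place hit=%s"%h)
    env.gripper_to(.36); env.move_straight([*q,.17],rate=.25)
def trial(c):
    "held bolt above nut -> hand, leaves it held above nut"
    env.goto([*NUT,.15],[180,0,NY+KB]); env.move_straight([*NUT,ZG+.056],rate=.15)
    h=env.move_straight([*NUT,ZG+.0285],rate=.02,force_limit=5); s=st("drop hit=%s"%h)
    if s["position"][2]-ZG>.031: raise SystemExit("did not drop in")
    hand=None
    for sg,hd in ((-1,"R"),(1,"L")):
        h=turn(sg*18,.0285-.0044,6); st("%s hit=%s"%(hd,h))
        if not h: hand=hd; break
        turn(0,.0285); st("back")
    if hand is None: raise SystemExit("jams both ways")
    h=turn(sg*60,.0138,10); st("in hit=%s"%h)
    if h and env.read_state()["position"][2]-ZG>.0165: raise SystemExit("not fully in")
    h=turn(0,.0285,15,.015); st("out hit=%s"%h)
    if h: raise SystemExit("stuck out")
    env.move_straight([*NUT,ZG+.06],rate=.1); env.move_straight([*NUT,.15],rate=.2); print(c,hand); return hand
E
python3 - <<'E'
from h import *
place("R",0)
grasp("yellow",(.49,-.224))
print(trial("yellow"))
E
```

```text
place hit=False tip 0.0097 yaw 12.9 [-0.1 -0.4 -1.8] [ 0.09 -0.04  0.03] op 0.234 t 25.5
yellow [ 0.4918 -0.2267] 43.8 0.143 482
open 0.22898306204873872 ff 40.06346230627969 [ 0.4919 -0.2267  0.0446]
drop hit=False tip 0.0287 yaw 0.0 [-0.6 -1.1 -1.9] [ 0.03 -0.06  0.  ] op 0.225 t 36.6
R hit=True tip 0.0279 yaw -6.0 [-1.   0.5  6. ] [0.06 0.13 0.05] op 0.226 t 37.0
back tip 0.0283 yaw -0.0 [-0.1  0.1 -2. ] [ 0.06 -0.08 -0.01] op 0.227 t 37.4
L hit=False tip 0.0240 yaw 17.9 [-0.   0.3 -0.8] [ 0.06 -0.06 -0.05] op 0.227 t 38.1
in hit=False tip 0.0138 yaw 60.0 [ 0.1 -0.1 -1.4] [ 0.03 -0.   -0.04] op 0.231 t 39.5
out hit=False tip 0.0284 yaw 0.0 [-0.2  0.3 -2.5] [ 0.07 -0.05 -0.01] op 0.233 t 40.7
yellow L
L
```

```bash
cat >> h.py <<'E'
def coarse(c):
    "head blobs with a white flange in the top picture"
    p=env.grab_frame("top"); m=cmask(p["image"],c,100,60); m[:200]=0; m[305:]=0; m[:,270:290]&=255
    n,l,s,ct=cv2.connectedComponentsWithStats(m); w=cv2.inRange(cv2.cvtColor(p["image"],cv2.COLOR_BGR2HSV),(0,0,170),(180,50,255)); out=[]
    for k in range(1,n):
        if s[k,4]<8: continue
        u,v=map(int,ct[k]); out.append((px2w(p,*ct[k],.055).round(3).tolist(),int(s[k,4]),int((w[v-10:v+11,u-10:u+11]>0).sum())))
    return out
E
python3 - <<'E'
from h import *
place("L",0)
r=coarse("green"); print(r); print(coarse("blue"))
g=[q for q in r if q[2]>60]
if len(g)!=1: raise SystemExit("green?")
grasp("green",g[0][0]); h=trial("green")
E
```

```text
place hit=False tip 0.0097 yaw 12.9 [ 0.8  0.3 -1.6] [ 0.03 -0.09  0.04] op 0.228 t 44.0
[([0.477, -0.206], 6707, 0), ([0.568, -0.04], 14, 0), ([0.516, -0.038], 18, 0), ([0.508, -0.027], 19, 2), ([0.493, -0.025], 12, 2), ([0.49, -0.003], 10, 60), ([0.479, -0.118], 43, 134), ([0.46, -0.025], 11, 0), ([0.45, 0.282], 22, 0), ([0.451, -0.013], 8, 0), ([0.442, -0.001], 18, 0), ([0.444, -0.031], 9, 0), ([0.436, 0.041], 9, 0), ([0.429, 0.007], 11, 0), ([0.419, 0.239], 19, 2), ([0.402, -0.08], 36, 0), ([0.378, -0.115], 27, 0), ([0.379, 0.062], 37, 0), ([0.381, 0.19], 10, 19), ([0.379, -0.049], 11, 0), ([0.369, -0.07], 10, 0), ([0.358, 0.025], 19, 0), ([0.353, -0.125], 12, 0), ([0.344, -0.167], 10, 0), ([0.335, -0.083], 9, 0), ([0.324, -0.183], 29, 0), ([0.341, 0.796], 30, 0)]
[([0.414, -0.168], 51, 134), ([0.412, -0.04], 46, 0), ([0.356, -0.098], 40, 0), ([0.357, 0.051], 40, 0)]
green [ 0.4796 -0.1177] 26.6 0.178 366
open 0.22896132816268674 ff 40.022608191382005 [ 0.4796 -0.1177  0.0446]
drop hit=False tip 0.0287 yaw 0.0 [ 0.5 -0.4 -1.6] [ 0.14 -0.19  0.02] op 0.231 t 53.9
R hit=True tip 0.0283 yaw -5.6 [-1.2 -0.2  4.2] [-0.02  0.17  0.04] op 0.224 t 54.2
back tip 0.0284 yaw -0.1 [ 0.5  0.4 -0.9] [ 0.03 -0.1   0.06] op 0.229 t 54.5
L hit=False tip 0.0240 yaw 17.9 [-0.1 -1.  -1.2] [ 0.05 -0.07 -0.  ] op 0.225 t 55.2
in hit=False tip 0.0139 yaw 60.0 [ 0.   0.  -0.9] [ 0.06 -0.03 -0.03] op 0.226 t 56.7
out hit=False tip 0.0284 yaw 0.0 [-0.   0.1 -0.9] [ 0.11 -0.02  0.01] op 0.230 t 57.9
green L
```

```bash
python3 - <<'E'
from h import *
place("L",1)
r=coarse("blue"); print(r); g=[q for q in r if q[2]>100]
if len(g)!=1: raise SystemExit("blue?")
grasp("blue",g[0][0]); h=trial("blue"); place(h,1 if h=="R" else 2)
env.goto([.36,.0,.35],[180,0,0])
p=env.grab_frame("top"); cv2.imwrite("pics/top2.png",p["image"]); st("")
E
```

```text
place hit=False tip 0.0097 yaw 12.9 [-0.7 -0.  -1.3] [ 0.08 -0.04  0.01] op 0.223 t 60.9
[([0.414, -0.168], 51, 134), ([0.412, -0.04], 46, 0), ([0.356, -0.098], 40, 0), ([0.357, 0.051], 40, 0)]
blue [ 0.4147 -0.1673] 18.6 0.166 577
open 0.22498128684112095 ff 39.826638950289635 [ 0.4148 -0.1673  0.0446]
drop hit=False tip 0.0286 yaw 0.0 [ 0.5 -0.7 -1.1] [ 0.11 -0.06  0.02] op 0.223 t 71.1
R hit=False tip 0.0242 yaw -18.0 [-0.  -0.1 -1.3] [ 0.09 -0.08 -0.02] op 0.226 t 71.8
in hit=False tip 0.0138 yaw -60.0 [ 0.3 -0.5 -0.9] [ 0.05 -0.16  0.  ] op 0.225 t 73.2
out hit=False tip 0.0285 yaw -0.0 [ 0.   0.2 -1.3] [ 0.12 -0.05  0.  ] op 0.226 t 74.4
blue R
place hit=False tip 0.0097 yaw 12.9 [ 0.2 -0.1 -1.5] [ 0.15 -0.02  0.02] op 0.225 t 77.1
 tip 0.3047 yaw 98.8 [-0.  -0.5  0.9] [-0.04 -0.02  0.01] op 0.363 t 79.7
```

View pics/top2.png

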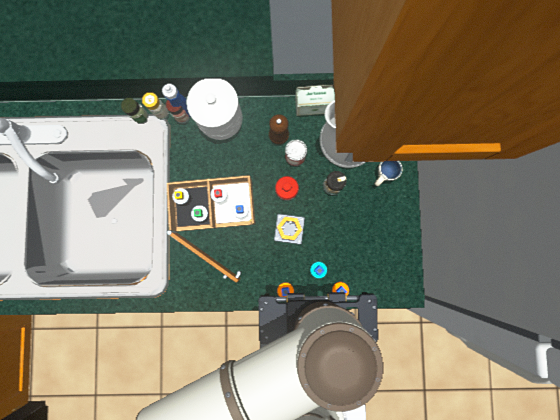

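All four are standing in the right compartments: yellow and green in black, red and blue in white. Now I'll close the gate.

```bash
cat >> h.py <<'E'
H=np.array([.5205,.359])
def gp(q,r=.15,d=.0145):
    c,s=np.cos(CY),np.sin(CY); return H+np.array([[c,-s],[s,c]])@(np.array([-np.sin(q),-np.cos(q)])*r+np.array([-np.cos(q),np.sin(q)])*d)
def go(q,d,z=.028,fl=20,rate=.06): return env.move_straight([*gp(q,d=d),z],[180,0,np.degrees(CY-q)],rate=rate,force_limit=fl)
E
python3 - <<'E'
from h import *
env.gripper_to(0,20)
q=.667
env.goto([*gp(q,d=.045),.15],[180,0,np.degrees(CY-q)])
print("down",go(q,.045,fl=10,rate=.1)); st("")
for q in np.r_[np.linspace(.667,.08,9)]:
    h=go(q,.0145); s=env.read_state(); print(round(q,3),h,s["force"].round(1))
    if h: break
p=env.grab_frame("top"); cv2.imwrite("pics/g1.png",cv2.resize(p["image"][150:310,140:300],None,fx=3.5,fy=3.5)); st("")
E
```

```text
down False
 tip -0.0160 yaw 64.7 [ 0.3 -0.   0.6] [ 0.   -0.08  0.  ] op 0.006 t 83.2
0.667 False [-0.7  0.2 -0.5]
0.594 False [-0.2  0.1  0.1]
0.52 False [ 0.  -0.4 -0.2]
0.447 False [-0.  -0.3  0.4]
0.374 False [ 0.8 -0.   0.4]
0.3 False [ 0.6 -0.1 -0.9]
0.227 False [-0.2  0.  -0.7]
0.153 False [ 0.  -0.1 -0.1]
0.08 False [-0.7  0.1 -0.2]
 tip -0.0166 yaw 98.2 [-0.2 -1.6 -0.4] [-0.02  0.06 -0.01] op 0.007 t 86.6
```

View pics/g1.png

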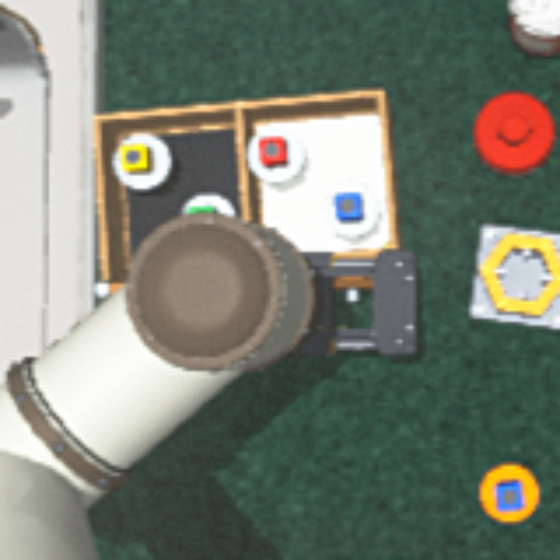

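The gate is following the fingers and is nearly shut, with its knob at (352,295). Now I'll push it home.

```bash
python3 - <<'E'
from h import *
for q,d in [(.04,.0145),(.02,.0145),(0,.0145),(0,.012),(0,.009),(0,.006),(0,.002)]:
    h=go(q,d,fl=15,rate=.015); s=env.read_state(); print(q,d,h,s["force"].round(1),(s["position"][:2]-gp(q,d=d)).round(4))
    if h: break
go(0,.05,fl=None); env.move_straight([*gp(0,d=.05),.2],rate=.2); env.goto([.36,.0,.35],[180,0,0])
p=env.grab_frame("top"); a=cv2.resize(p["image"][160:260,150:270],(720,600)); cv2.imwrite("pics/g2.png",a); st("")
E
```

```text
0.04 0.0145 False [-9.   2.8  4.8] [-0.003  -0.0004]
0.02 0.0145 False [-2.  -0.2  0. ] [-0.0007 -0.0003]
0 0.0145 False [-8.2  2.   4. ] [-0.0023 -0.0006]
0 0.012 False [-15.7   4.1   9.8] [-0.0047 -0.0008]
0 0.009 True [-1.5  0.2  1.7] [-0.0084 -0.0016]
 tip 0.3043 yaw 98.8 [-0.2 -0.2 -0. ] [ 0.01 -0.04 -0.03] op 0.009 t 91.2
```

View pics/g2.png

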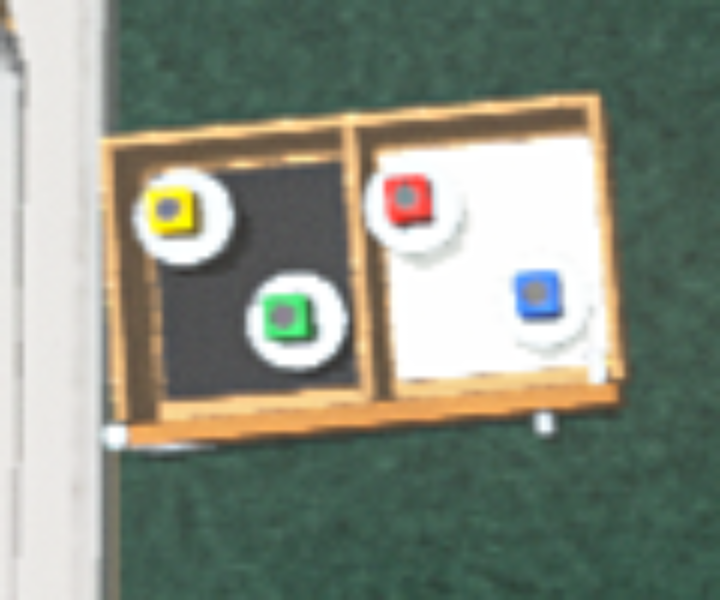

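The gate line is parallel to the caddy back within 0.2°. A force peak of about 9 N at q≈0.045, a drop, and then a hard stop fit the catch having been passed. I'll confirm with one firmer push nearer the free end.

```bash
python3 - <<'E'
from h import *
r=.168; y=np.degrees(CY)
env.goto([*gp(0,r,.05),.2],[180,0,y]); env.move_straight([*gp(0,r,.05),.028],rate=.2)
for d in (.02,.016,.012,.009,.006):
    h=env.move_straight([*gp(0,r,d),.028],rate=.02,force_limit=25); env.dwell(.1); s=env.read_state(); c=np.array([np.cos(CY),np.sin(CY)])
    print(d,h,s["force"].round(1),"eff d %.4f"%(d-(s["position"][:2]-gp(0,r,d))@c))
    if abs(s["force"][0])>24 or h: break
env.move_straight([*gp(0,r,.05),.028],rate=.1); env.move_straight([*gp(0,r,.05),.2],rate=.2); env.goto([.36,.0,.35],[180,0,0])
p=env.grab_frame("top"); a=cv2.imread("pics/g2.png"); b=cv2.resize(p["image"][160:260,150:270],(720,600)); print(np.abs(a.astype(int)-b).max(2)[350:].mean())
E
```

```text
0.02 False [ 0.3 -0.8  0.2] eff d 0.0201
0.016 False [-5.7  1.3  2.2] eff d 0.0169
0.012 False [-15.8   4.5  10.3] eff d 0.0168
0.009 False [-24.1   7.5  14.6] eff d 0.0167
1.967
```

The gate meets the same rigid stop at both radii, even at 24 N, so it is home. Handing in.

```bash
python3 -c "
from workcell import env
print(env.close_job())"
```

```text
the job is handed in; nothing more can be done
None
```

The job is handed in: red and blue (right-hand) are in the white compartment, yellow and green (left-hand) are in the black one, no white bolt was present, and the gate is shut against its stop.

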